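# Strap an eyepiece down and hold the cam lift at its top

## Robot

A 6-joint arm with a two-finger parallel gripper is mounted at the origin on the work surface. World frame = base frame: x ahead of the robot, y to its left, z up, the work surface at z = 0. Lengths are in m, angles in rad, forces in N, time in s.
With the tool pointing down it reaches from about 0.25 to 0.775 m from the base axis. Payload 4 kg.
Tool frame: the origin (TCP) lies between the finger pads; the fingertips stand 11 mm ahead of it and the grasp point (between the pads) lies 8 mm behind it; z points along the fingers, y is the direction in which the jaws open and shut (so a half turn about z gives the same grasp; the last joint's range is limited). The gripper opens to 85 mm and grips with 20 to 120 N. Pads are 22 mm wide; open, the fingers measure 114 mm over their backs; the gripper's body (76 mm by 85 mm) begins 54 mm behind the grasp point. The pads swing forward as they close: fully open they stand 13 mm farther back than shut.
Start: joints at [-1.347, 0.087, 1.371, -0, 1.684, -0.103], TCP at [0.177, -0.521, 0.242] pointing down, gripper open.
Joint ranges: [-3.1, 3.1], [-0.76, 2.03], [0.27, 2.55], [-1.08, 4.22], [0.17, 2.65], [-2.57, 2.57]. Speed limits (rad/s): [2.79, 2.79, 3.14, 3.14, 3.14, 3.14].

## Interface

Orientations are given as a rotation vector (axis times angle).
In Python, from workcell import sense, vision, env gives the robot as it stands.
- The arm moves only by the tool drive_tool, never from a script. Its argument "series" is a list of rows, each a list of 3 entries, a list of its own where there are three numbers: the shift along the tool's x, y, z in cm, then the turn, a rotation vector about the tool's x, y, z in degrees, then the opening, from -1 (shut) to 1 (fully open). A call has 1 to 12 rows; each row is the pose to reach, as a shift and turn from the pose commanded when the call began, along the tool's axes at that moment; what a row does not reach only later rows make up. A row lasts 1/12 s, in which the tool goes at most 41.7 mm and 7.16 degrees, less where a joint would pass 70% of its speed; a pose out of reach is approached as far as the arm can. A call with a gripper value outside its range is refused whole. The fingers move at their own pace and stop on an object; the grip force is fixed at half the most. Time passes only in rows, so rows that repeat a pose let the fingers close. It gives the time, the measured TCP pose, the force and the opening at its end, in the units of the state.
- sense(): the state, without advancing time (a new reading comes with each control period).
- vision.snapshot(name): name is "scene" or "top" or "wrist"; returns a dict with "color" (400x640x3 uint8, red, green, blue), "fovy" (degrees; the focal length in pixels is half the picture's height over the tangent of half this angle, whatever the lens; pixels are square), "cx", "cy" (the principal point, pixels), "extrinsics" (4x4, takes a point from camera to world coordinates); the wrist camera has in their place "mount" (4x4, takes a point from camera to tool coordinates, whose origin is the TCP and whose axes are the flange's). Camera axes: x right, y down, z forward; pixel columns grow to the right and rows downward; lengths in m; the calibration is good to about 2 mm. A picture is of the moment at which its call begins: read the wrist's pose just before it. There is no depth.
- env.close_job(): hands the job in, once; it reports no verdict.
The state is a dict: "time_s": time; "joints": joint angles; "joint_vel": joint speeds; "tau": joint torques, N m; "tcp_pos": TCP position; "tcp_rot": TCP orientation; "wrist_force": force on the tool from outside, world axes, zero at the start; "torque": the same for the moment, N m; "finger_gap": finger opening in m.
Only numpy, scipy, OpenCV 4.12 (cv2) and the standard library are available. Lean on these libraries where they do the work, as an engineer would, in place of code of your own. Each camera call takes 0.05 s, during which the arm holds its last target.

## Task

On the eyepiece test stand, first swing the hinged strap over the black tube until it lies fully down in its forked catch. Then turn the cam lever to its highest lift point, where the lever stands straight up and the tube is level with the target ring, and finish while still holding the lever there, because it springs back if let go. Keep the tube in its cradle and leave the other things on the bench where they are.

Things in the scene. Friction and masses are not known exactly. Their poses are not given: they have to be found in the camera images.
- strap_hinge (a point): Point on the strap's hinge pin, on the stand's lifting table, half-way along the pin. x axis = hinge axis; y axis = direction in which the closed strap points; z up (the stand is turned about z only). With the cam at rest the pin lies 152 mm above the bench. The strap swings in this point's y-z plane.
- strap (a joint): Opening angle of the strap in rad: 0 = closed, level, lying in its catch (end stop); about 1.6 = upright; larger leans outward, away from the catch. Starts at 1.75 to 2.25, end stop 2.4. A stiff hinge (0.06 N m of friction): it stays where it is left.
- strap_tab (a point): Centre of the dark steel tab at the strap's free end, 109 mm from the hinge axis: 26 mm wide along its x (parallel to the hinge), 28 mm long along its y (outward along the strap), 8 mm thick. The rest of the strap is a steel bar 16 mm wide, 5 mm thick. When closed the tab hangs out beyond the catch, with free air below and beside it.
- catch (a point): Middle of the forked catch, at the closed strap's mid-thickness. Its post stands 85 mm from the hinge axis, is 34 mm wide (along the hinge) and 10 mm thick; two prongs, 20 mm apart, rise 3 mm above the closed strap's top face. Its axes are those of strap_hinge.
- lever_hinge (a point): Point on the cam shaft axis of the stand, level along the shaft with the middle of the lever's grip bar, 45 mm above the bench. y axis = shaft axis; -x axis = the way the lever leans at rest (towards the robot); z up. The grip bar's centre swings in this point's x-z plane, on the side of the stand where the closed strap points.
- lever (a joint): Turn of the cam lever in rad: 0 = at rest on its stop, leaning to -x of lever_hinge, 0.70 rad (40 degrees) above level; grows as it is swung up and away from the robot; 0.871 = straight up = highest lift; beyond it (stop at 1.5) the lift falls again. A return spring pulls it to 0: 0.24 N m at rest, 0.43 N m (under 4 N at the grip) at the top; weights add at most 0.25 N m at rest, none at the top.
- lever_grip (a point): Centre of the lever's grip: a black round crossbar, 18 mm diameter, at the lever's free end, 130 mm from the shaft axis, parallel to the shaft. It sticks out sideways 60 mm from the lever's centre plane, away from the stand; this point is 35 mm out from that plane (lever arm 10 mm thick along the shaft). 129 mm above the bench at rest, 175 mm at the highest point. Free air before, behind and above it.
- cradle (a point): Where the tube's centre belongs: on the lifting table, in the V cradle, half-way along it. At rest 129 mm above the bench; the cam raises it by 7 mm. Its x axis lies along the tube.
- tube_center (a point): Centre of the loose black eyepiece tube, 36 mm in diameter and 90 mm long, lying in the V cradle along the cradle's x axis; the closed strap passes 2 mm above it.
- target (a point): Centre of the fixed brass-rimmed target ring (46 mm outside diameter) at the far end of the stand, 136 mm above the bench: level with the tube's axis at the highest lift.
- spare_eyepiece: Bystander: spare black eyepiece standing up, 42 mm diameter, 70 mm high. Origin under its centre.
- jar: Bystander: amber glass jar, 56 mm diameter, 70 mm high. Origin under its centre.
- tin: Bystander: plain aluminium tin, 60 mm diameter, 55 mm high. Origin under its centre.
- collar: Bystander: brass ring lying flat, 48 mm diameter, 12 mm high. Origin under its centre.
- screwdriver: Bystander: screwdriver lying on the bench, about 200 mm long along its x axis.
- wrench: Bystander: wrench lying on the bench, about 180 mm long along its x axis.
- brush: Bystander: lens brush lying on the bench, about 200 mm long along its x axis.
Things that resemble listed ones, but are neither listed nor needed, are in the scene too. Leave any blue or turquoise look-alike of the part that bears tube_center alone.

How it is judged:
On the way, in this order (a step that is already met when the one before it is completed fails the run):
1. the strap lies closed in its catch while the cam is still at rest (value of joint strap below 0.08 rad and value of joint lever below 0.25 rad and distance between tube_center and cradle below 0.012 m), for 0.2 s.
2. the cam lever is brought to its highest lift with the strap closed (value of joint strap below 0.08 rad and distance between tube_center and cradle below 0.012 m and value of joint lever between 0.741 and 1.001 rad), for 0.2 s.
At the end, for the whole second after the job is handed in: The strap is within 0.08 rad of closed, the cam lever within 0.13 rad of straight up (joint 0.741 to 1.001) and still, held by the robot (contact over 1 N), with the tube's centre within 12 mm of its place in the cradle, all through the last second (all of step 2 and contact force between any of the fingers, the arm and lever above 1 N and velocity of joint lever between -0.1 and 0.1 rad/s); the arm keeps its last pose, push and grip.
It fails at once if a bystander is moved more than 40 mm (distance of any of spare_eyepiece, jar, tin, collar, screwdriver, wrench, brush from where it was at the start of the episode above 0.04 m).
It fails at once if the tube leaves its cradle (distance between tube_center and cradle above 0.03 m).
It also fails if it takes over 58 s, if anything falls off the work surface, if the arm or the gripper's body presses on something with over 40 N, if the wrist force passes 120 N, or if a joint passes its speed limit or range.

## Working session

There is one attempt and no reset: what is moved stays moved. The work goes in short steps, Python scripts to look and compute and a tool call to move; the robot and the scene stay as the last step left them, time stands still between calls to the robot, and variables do not carry over. Pictures are saved under pics/ and viewed, and the job is handed in when it is done.

Besides the shell and the picture viewer there is one more tool, called after "Call:" as name([rows], argument=value, ...), one row to a line, values as JSON. drive_tool: Moves the arm, as the interface text tells. Its arguments: {"type":"object","properties":{"series":{"type":"array","items":{"type":"array"}}},"required":["series"]}

```bash
ls; mkdir -p pics
python3 - <<'E'
from workcell import sense, vision, env
import cv2,json,numpy as np
print(sense())
for n in ("scene","top","wrist"):
    s=vision.snapshot(n)
    cv2.imwrite(f"pics/{n}0.png",s["color"][:,:,::-1])
    print(n,s["fovy"],s["cx"],s["cy"],s.get("extrinsics",s.get("mount")))
    np.savez(f"pics/{n}0.npz",**{k:np.array(v) for k,v in s.items()})
E
```

```text
pics
{'time_s': 0.0, 'joints': array([-1.34712480e+00,  8.79647655e-02,  1.37228785e+00,  1.28130084e-05,
        1.68357607e+00, -1.03063848e-01]), 'joint_vel': array([ 0.00176009, -0.00039431,  0.00150562, -0.00039789,  0.00162396,
        0.00043359]), 'tau': array([ 2.88954004e-05, -3.51857364e+01, -3.13276219e+01, -9.19567901e-05,
        1.08781850e-02,  1.12534102e-05]), 'tcp_pos': array([ 0.17643641, -0.52043059,  0.24111671]), 'tcp_rot': array([-3.09755945e+00, -5.10593887e-01,  1.91578804e-04]), 'wrist_force': array([-0.6616158 , -0.44532044, -0.08428465]), 'torque': array([-0.01010973, -0.0214872 , -0.06120992]), 'finger_gap': 0.08581152685406382}
scene 53.86420373540688 323.550342458453 195.66246495573756 [[-0.87125204  0.39035026 -0.29756773  0.86397929]
 [ 0.49083245  0.6906067  -0.53117407  0.59128799]
 [-0.00184167 -0.60884239 -0.79328907  0.938195  ]
 [ 0.          0.          0.          1.        ]]
top 52.40805041762941 314.67604658348523 200.66343611632178 [[ 8.42781778e-03 -9.90478032e-01  1.37412664e-01  4.57133781e-01]
 [-9.99964388e-01 -8.28721911e-03  1.59526181e-03  1.04574892e-02]
 [-4.41302923e-04 -1.37421215e-01 -9.90512602e-01  1.07877217e+00]
 [ 0.00000000e+00  0.00000000e+00  0.00000000e+00  1.00000000e+00]]
wrist 70.9939088996699 314.80634552385544 201.4991244536993 [[ 4.26956956e-04 -9.63874286e-01 -2.66357240e-01  6.72418541e-02]
 [ 9.99998808e-01  1.62270203e-05  1.54422549e-03  1.31732138e-04]
 [-1.48411706e-03 -2.66357582e-01  9.63873143e-01 -1.31033353e-01]
 [ 0.00000000e+00  0.00000000e+00  0.00000000e+00  1.00000000e+00]]
```

View pics/scene0.png

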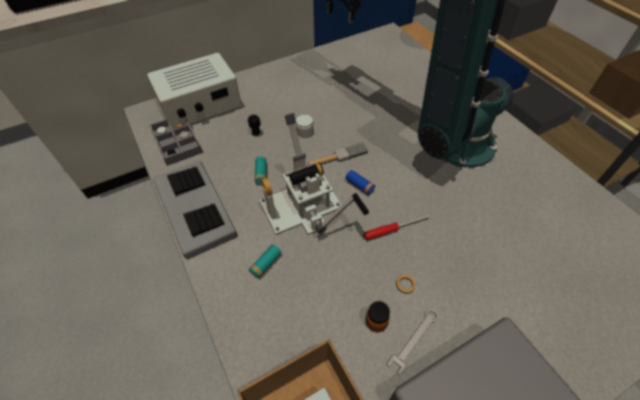

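View pics/top0.png

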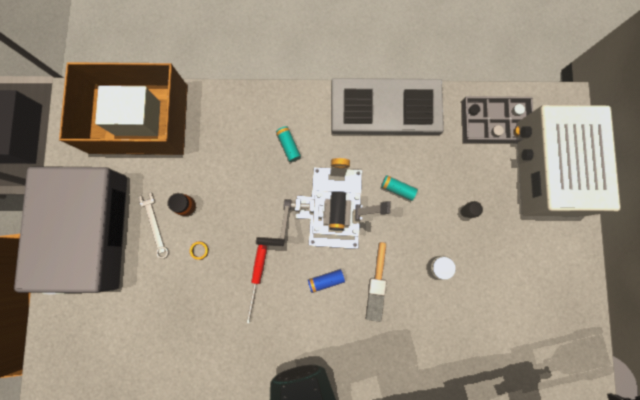

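Run:
```python
import cv2
a=cv2.imread("pics/top0.png")[145:265,250:430]
cv2.imwrite("pics/top0c.png",cv2.resize(a,None,fx=4.4,fy=4.4,interpolation=cv2.INTER_CUBIC))
a=cv2.imread("pics/scene0.png")[145:265,240:400]
cv2.imwrite("pics/scene0c.png",cv2.resize(a,None,fx=5,fy=5,interpolation=cv2.INTER_CUBIC))
```

```text
(no output)
```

View pics/top0c.png

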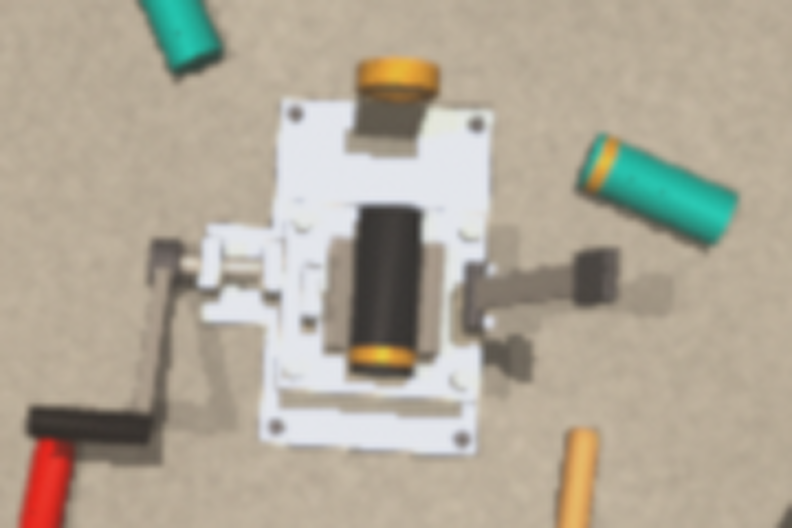

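View pics/scene0c.png

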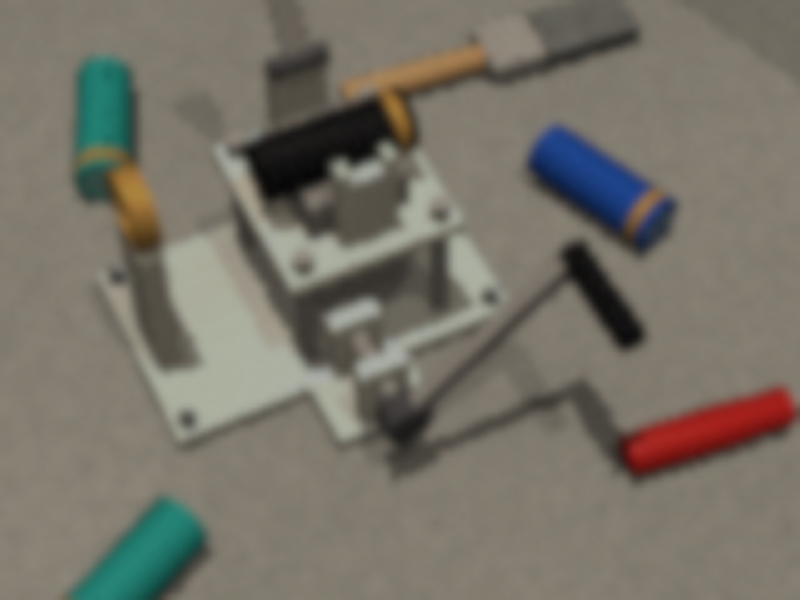

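```bash
cat > h.py <<'E'
import numpy as np,cv2
from scipy.spatial.transform import Rotation as R
def load(n):
    d=np.load(f"pics/{n}.npz"); return {k:d[k] for k in d}
def cam(s,tcp=None):
    f=200/np.tan(np.radians(float(s["fovy"]))/2)
    K=np.array([[f,0,float(s["cx"])],[0,f,float(s["cy"])],[0,0,1]])
    if "extrinsics" in s: T=s["extrinsics"]
    else:
        A=np.eye(4);A[:3,:3]=R.from_rotvec(s["rot"]).as_matrix();A[:3,3]=s["pos"];T=A@s["mount"]
    return K,T
def ray(c,u,v):
    K,T=c; d=T[:3,:3]@np.linalg.inv(K)@[u,v,1]; return T[:3,3],d
def onz(c,u,v,z):
    o,d=ray(c,u,v); return o+d*(z-o[2])/d[2]
def proj(c,p):
    K,T=c; q=(np.atleast_2d(p)-T[:3,3])@T[:3,:3]@K.T; return q[:,:2]/q[:,2:]
def tri(*crs):
    A=np.zeros((3,3));b=np.zeros(3)
    for c,u,v in crs:
        o,d=ray(c,u,v);d=d/np.linalg.norm(d);M=np.eye(3)-np.outer(d,d);A+=M;b+=M@o
    return np.linalg.solve(A,b)
def T(u,v): return 250+u/4.4,145+v/4.4
def S(u,v): return 240+u/5,145+v/5
E
python3 - <<'E'
from h import *
np.set_printoptions(precision=4,suppress=True)
t=cam(load("top0"));s=cam(load("scene0"))
h={k:onz(t,*T(*p),.008) for k,p in dict(tl=(295,114),tr=(477,124),bl=(276,427),br=(462,439)).items()}
print(h)
for a,b in (("bl","tl"),("br","tr"),("tl","tr"),("bl","br")):
    d=h[b]-h[a]; print(a,b,np.linalg.norm(d),np.degrees(np.arctan2(d[1],d[0])))
for p in ((28,420),(152,428),(90,424)): print("grip",onz(t,*T(*p),.129))
print("tube",onz(t,*T(387,207),.147),onz(t,*T(382,370),.147))
print("ring",onz(t,*T(398,70),.145))
print("hinge",onz(t,*T(478,298),.152))
print("griptri ends",tri((t,*T(30,422)),(s,*S(632,340))))
print("tab",[onz(t,*T(597,277),z) for z in (.24,.25,.26)], tri((t,*T(597,277)),(s,*S(297,60))))
print("catch prong",onz(t,*T(310,268),.155),onz(t,*T(308,320),.155), tri((t,*T(310,295)),(s,*S(365,165))))
E
```

```text
{'tl': array([0.6865, 0.0065, 0.008 ]), 'tr': array([ 0.6812, -0.1046,  0.008 ]), 'bl': array([0.4961, 0.0164, 0.008 ]), 'br': array([ 0.4899, -0.0945,  0.008 ])}
bl tl 0.19066157733405925 -2.9688790035967316
br tr 0.19155883793364356 -3.0369903749595366
tl tr 0.11123903919251113 -92.73019927629635
bl br 0.11101120242418729 -93.19274043641704
grip [0.4942 0.1469 0.129 ]
grip [0.4906 0.0813 0.129 ]
grip [0.4924 0.1141 0.129 ]
tube [ 0.607  -0.0419  0.147 ] [ 0.521  -0.0394  0.147 ]
ring [ 0.6816 -0.0479  0.145 ]
hinge [ 0.5586 -0.0891  0.152 ]
griptri ends [0.4926 0.1471 0.1245]
tab [array([ 0.5594, -0.1359,  0.24  ]), array([ 0.5582, -0.1342,  0.25  ]), array([ 0.557 , -0.1324,  0.26  ])] [ 0.5576 -0.1459  0.0994]
catch prong [ 0.5733 -0.0014  0.155 ] [ 0.5461 -0.0005  0.155 ] [ 0.5613 -0.0024  0.1466]
```

```bash
python3 - <<'E'
from h import *
np.set_printoptions(precision=4,suppress=True)
t=cam(load("top0"));s=cam(load("scene0"))
for z in (.1,.15,.2,.25):
    p=onz(t,*T(597,277),z); q=proj(s,p)[0]; print(p,q,(q-[240,145])*5)
E
python3 - <<'E'
import cv2
a=cv2.imread("pics/scene0.png")[90:210,220:400]
cv2.imwrite("pics/scene0d.png",cv2.resize(a,None,fx=4.4,fy=4.4,interpolation=cv2.INTER_CUBIC))
E
```

```text
[ 0.5765 -0.1603  0.1   ] [283.5187 154.246 ] [217.5937  46.2301]
[ 0.5704 -0.1516  0.15  ] [285.3615 143.129 ] [226.8077  -9.3548]
[ 0.5643 -0.1429  0.2   ] [287.3514 131.1249] [236.757  -69.3755]
[ 0.5582 -0.1342  0.25  ] [289.5067 118.123 ] [ 247.5333 -134.3849]
```

View pics/scene0d.png

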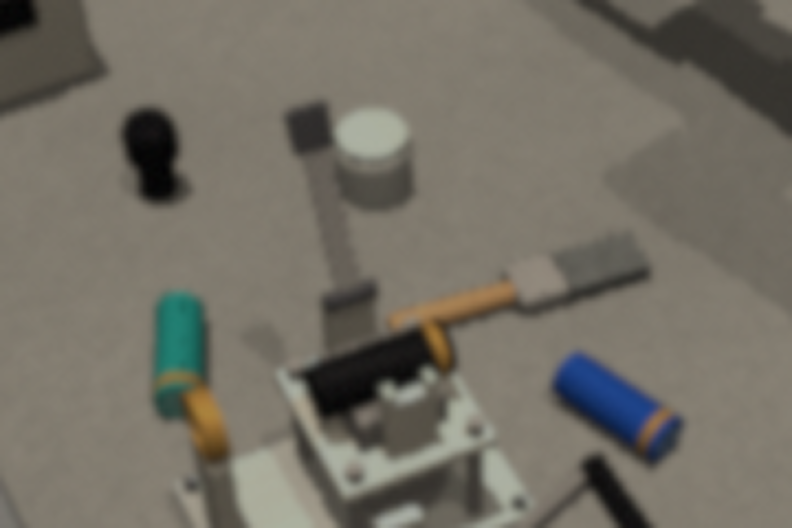

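View pics/wrist0.png

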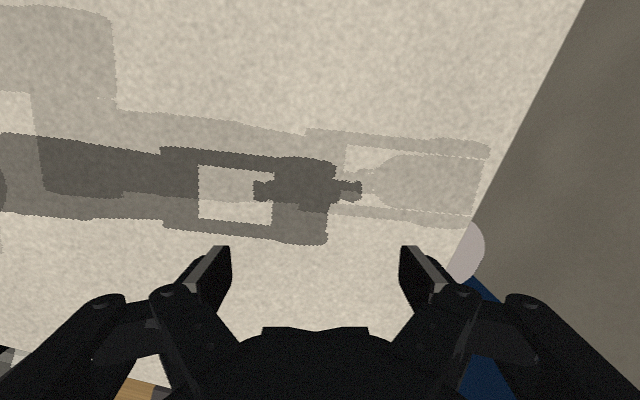

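Run:
```python
from h import *
np.set_printoptions(precision=4,suppress=True)
t=cam(load("top0"));s=cam(load("scene0"))
D=lambda u,v:(220+u/4.4,90+v/4.4)
p=tri((t,*T(597,277)),(s,*D(309,127)));print(p,proj(t,p),T(597,277),proj(s,p),D(309,127))
h=np.array([.557,-.087,.152]);print(np.linalg.norm(p-h),np.arctan2(p[2]-h[2],(p-h)@[.0523,.9986,0]))
print("grip in/out tri",tri((t,*T(30,422)),(s,*S(632,340))),tri((t,*T(150,428)),(s,*S(575,252))))
print("hub",onz(t,*T(165,250),.05))
```

```text
[ 0.5576 -0.134   0.2476] [[385.3924 208.3911]] (385.68181818181813, 207.95454545454544) [[289.8185 118.7862]] (290.22727272727275, 118.86363636363636)
0.1065336588529654 2.0264356051356263
grip in/out tri [0.4926 0.1471 0.1245] [0.4887 0.0842 0.1238]
hub [0.5963 0.0815 0.05  ]
```

Call:
drive_tool([
  [[47,-20,-0.5],[0,0,-68.3],-1],
  [[47,-20,-0.5],[0,0,-68.3],-1],
  [[47,-20,-0.5],[0,0,-68.3],-1],
  [[47,-20,-0.5],[0,0,-68.3],-1],
  [[47,-20,-0.5],[0,0,-68.3],-1],
  [[47,-20,-0.5],[0,0,-68.3],-1],
  [[47,-20,-0.5],[0,0,-68.3],-1],
  [[47,-20,-0.5],[0,0,-68.3],-1],
  [[47,-20,-0.5],[0,0,-68.3],-1],
  [[47,-20,-0.5],[0,0,-68.3],-1],
  [[47,-20,-0.5],[0,0,-68.3],-1],
  [[47,-20,-0.5],[0,0,-68.3],-1],
])

```text
time_s: 1.15
tcp_pos: [0.5505, -0.186, 0.2469]
tcp_rot: [-2.278, -2.163, 0.001]
wrist_force: [0.3, -1.3, 0.6]
finger_gap: -0.0003
```

```bash
cat > snap.py <<'E'
import sys
from workcell import sense, vision
import numpy as np,cv2
tag=sys.argv[1]
for n in sys.argv[2:]:
    st=sense(); s=vision.snapshot(n); s=dict(s); s["pos"]=st["tcp_pos"];s["rot"]=st["tcp_rot"]
    np.savez(f"pics/{n}{tag}.npz",**{k:np.array(v) for k,v in s.items()})
    im=s["color"][:,:,::-1]
    cv2.imwrite(f"pics/{n}{tag}.png",im)
    if n=="top": a=im[145:265,250:430];f=4.4
    elif n=="scene": a=im[80:210,220:400];f=4.4
    else: continue
    cv2.imwrite(f"pics/{n}{tag}c.png",cv2.resize(a,None,fx=f,fy=f,interpolation=cv2.INTER_CUBIC))
print(sense()["tcp_pos"],sense()["tcp_rot"],sense()["time_s"],sense()["wrist_force"],sense()["finger_gap"])
E
python3 snap.py 1 scene wrist
```

```text
[ 0.5526454  -0.18301339  0.24588585] [-2.26846428 -2.17049433 -0.00318263] 1.25 [-0.48087845 -0.47350723 -0.60078395] -2.8563083427044066e-06
```

View pics/scene1c.png

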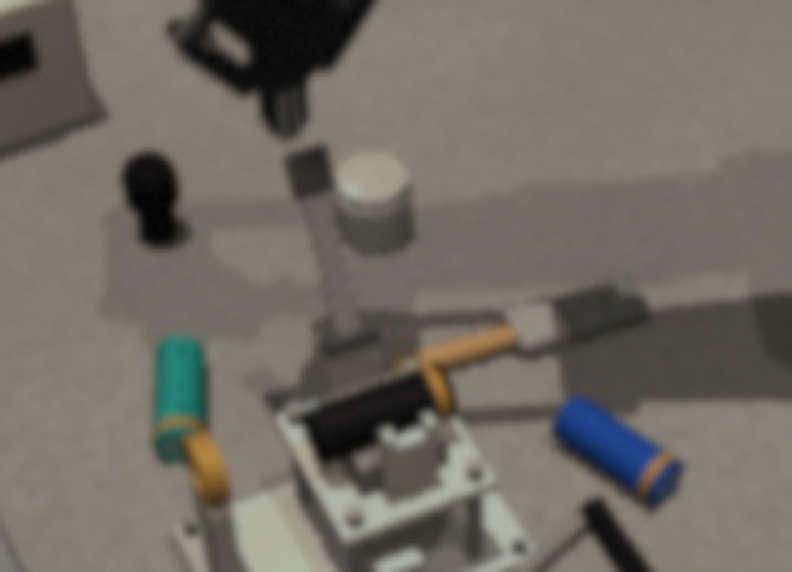

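View pics/wrist1.png

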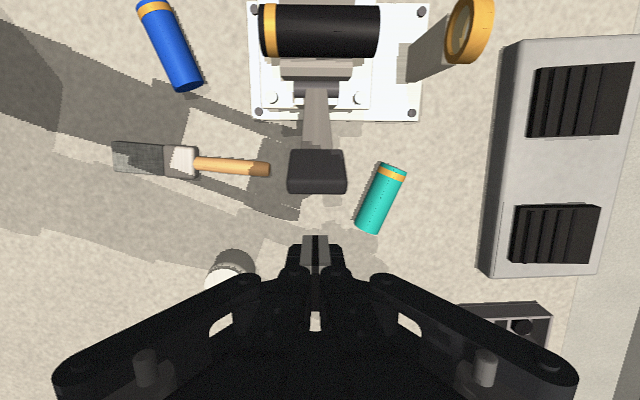

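Call:
drive_tool([
  [[1.5,0,0],[0,0,0],-1],
  [[3,0,0],[0,0,0],-1],
  [[4,0,0],[0,0,0],-1],
  [[5,0,0],[0,0,0],-1],
  [[6,0,0],[0,0,0],-1],
  [[7,0,0],[0,0,0],-1],
  [[8,0,0],[0,0,0],-1],
  [[9,0,0],[0,0,0],-1],
  [[10,0,0],[0,0,0],-1],
  [[11,0,0],[0,0,0],-1],
  [[12,0,0.1],[0,0,0],-1],
  [[12,0,0.1],[0,0,0],-1],
])

```text
time_s: 2.25
tcp_pos: [0.5557, -0.0658, 0.2459]
tcp_rot: [-2.275, -2.165, -0.001]
wrist_force: [0.9, 0.1, 1.0]
finger_gap: 0.0002
```

```bash
python3 snap.py 2 scene wrist
```

```text
[ 0.55567925 -0.06736236  0.24604466] [-2.27711358e+00 -2.16412864e+00  3.46229653e-04] 2.35 [-0.15354228 -0.61636531  0.10627115] -3.117841136233386e-05
```

View pics/scene2c.png

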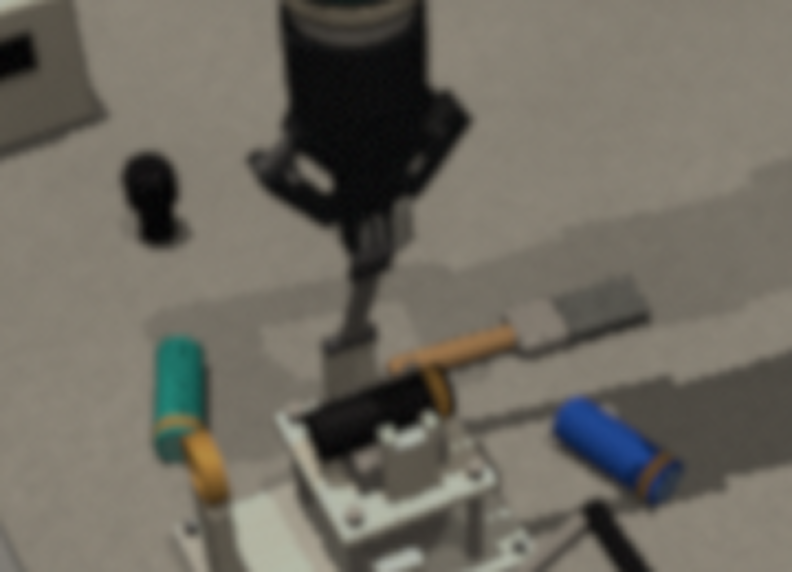

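View pics/wrist2.png

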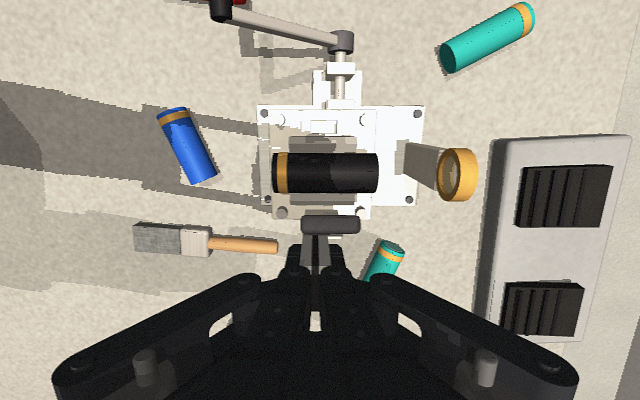

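Call:
drive_tool([
  [[1,0.4,0.1],[0,0,0],-1],
  [[2.2,0.4,0.4],[0,0,0],-1],
  [[3.2,0.4,0.8],[0,0,0],-1],
  [[4.2,0.4,1.2],[0,0,0],-1],
  [[5.1,0.4,1.9],[0,0,0],-1],
  [[6,0.4,2.6],[0,0,0],-1],
  [[6.8,0.4,3.5],[0,0,0],-1],
  [[7.5,0.4,4.4],[0,0,0],-1],
  [[8,0.4,5.2],[0,0,0],-1],
  [[8.4,0.4,6],[0,0,0],-1],
  [[8.7,0.4,6.8],[0,0,0],-1],
  [[8.8,0.4,7.3],[0,0,0],-1],
])

```text
time_s: 3.35
tcp_pos: [0.5638, 0.0201, 0.1716]
tcp_rot: [-2.277, -2.162, 0.002]
wrist_force: [-0.5, -1.0, 0.3]
finger_gap: 0.0002
```

```bash
python3 snap.py 3 scene wrist
```

```text
[0.56353159 0.01974691 0.17162165] [-2.27708773 -2.16168163  0.00291112] 3.45 [ 0.82712125  0.97190883 -0.58082071] -4.5429602487371186e-05
```

View pics/scene3c.png

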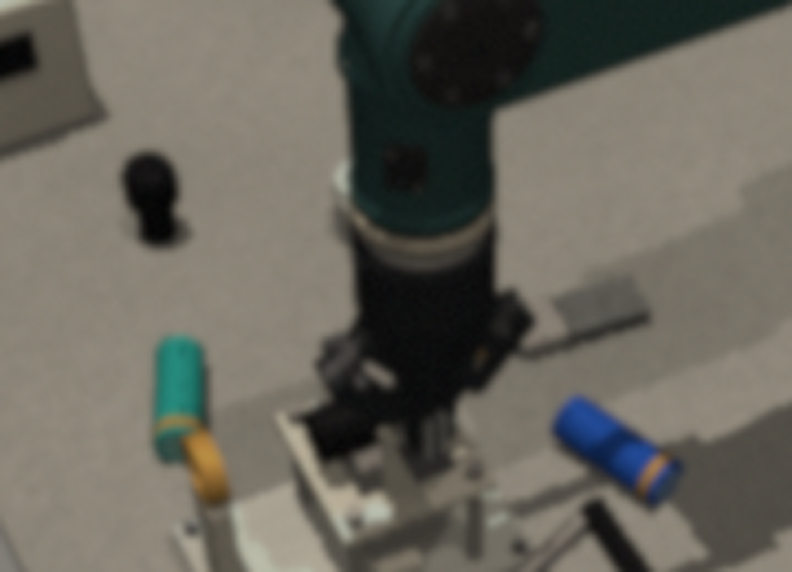

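View pics/wrist3.png

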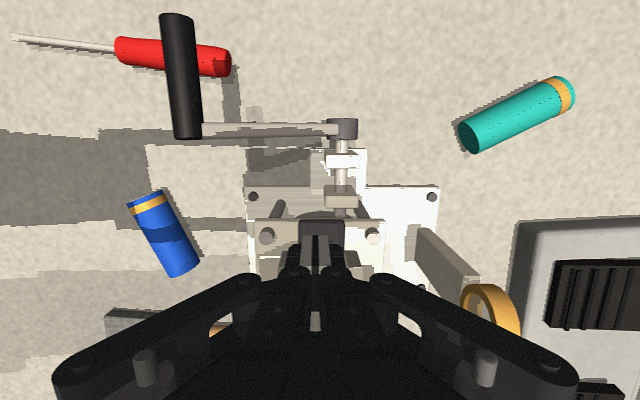

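Call:
drive_tool([
  [[0.2,0,0.2],[0,0,0],-1],
  [[0.2,0,0.4],[0,0,0],-1],
  [[0.2,0,0.5],[0,0,0],-1],
  [[0.2,0,0.5],[0,0,0],-1],
])

```text
time_s: 3.78
tcp_pos: [0.5644, 0.0215, 0.1683]
tcp_rot: [2.278, 2.162, 0.0]
wrist_force: [-0.4, 0.0, 0.7]
finger_gap: 0.0001
```

Call:
drive_tool([
  [[0,0,0.2],[0,0,0],-1],
  [[0,0,0.4],[0,0,0],-1],
  [[0,0,0.4],[0,0,0],-1],
])

```text
time_s: 4.03
tcp_pos: [0.5647, 0.0215, 0.1665]
tcp_rot: [2.277, 2.162, 0.002]
wrist_force: [-1.4, -0.3, 6.8]
finger_gap: 0.0004
```

Call:
drive_tool([
  [[0,0,0.4],[0,0,0],-1],
  [[0,0,-2],[0,0,0],-1],
  [[0,0,-5],[0,0,0],-1],
  [[0,0,-8],[0,0,0],-1],
  [[3,-2,-8],[0,0,0],0.2],
  [[6,-5,-8],[0,0,0],0.2],
  [[8,-7.7,-8],[0,0,0],0.2],
  [[9.7,-7.7,-8],[0,0,0],0.2],
  [[9.7,-7.7,-8],[0,0,0],0.2],
  [[9.7,-7.7,-8],[0,0,0],0.2],
])

```text
time_s: 4.87
tcp_pos: [0.4923, 0.123, 0.2444]
tcp_rot: [2.276, 2.164, 0.0]
wrist_force: [0.2, -0.0, 0.5]
finger_gap: 0.0511
```

```bash
python3 snap.py 4 scene wrist top
```

```text
[0.49298214 0.12171094 0.24415015] [ 2.27933856e+00  2.16130475e+00 -4.61222585e-04] 5.0167 [ 0.08135499 -0.57591918  0.50358827] 0.051054111926333405
```

View pics/scene4c.png

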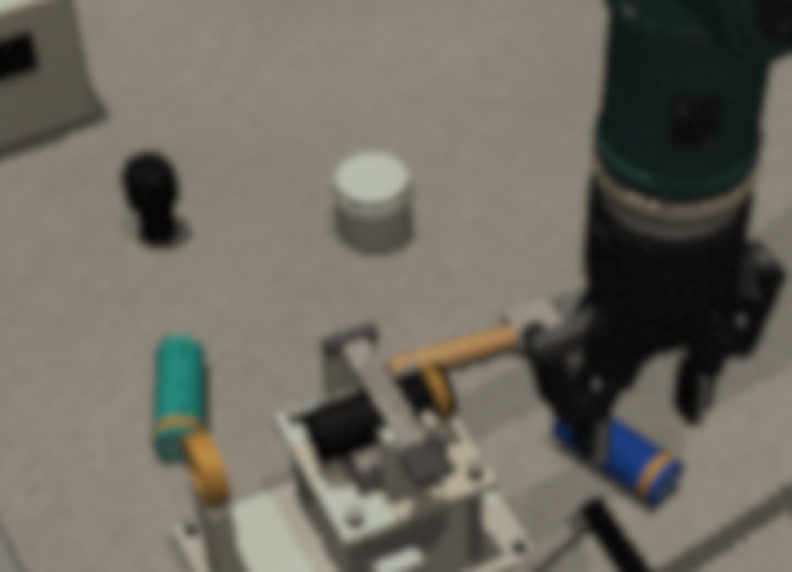

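View pics/wrist4.png

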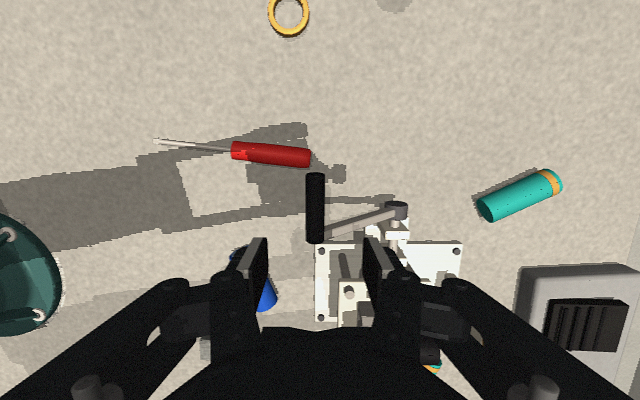

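View pics/top4c.png

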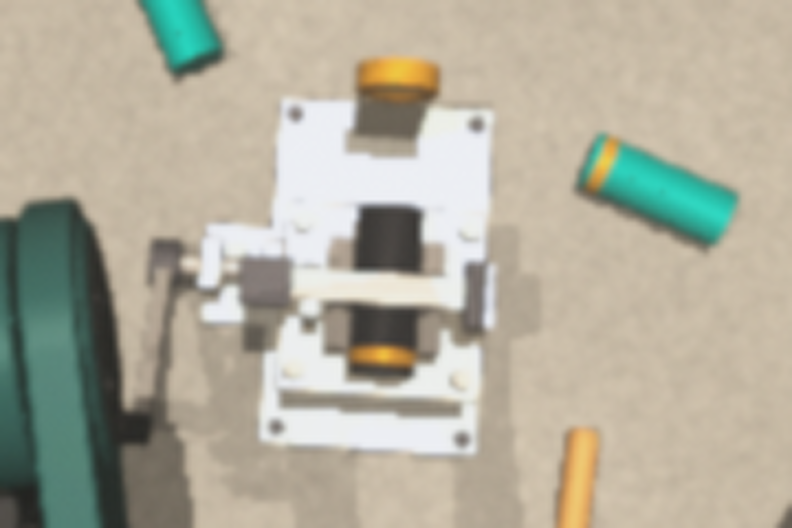

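Run:
```python
from h import *
w=cam(load("wrist4"))
for p in ((315,176),(316,242)): print(onz(w,*p,.129))
```

```text
[0.4940967  0.14451627 0.129     ]
[0.4918118 0.0810432 0.129    ]
```

Call:
drive_tool([
  [[0,0,3],[0,0,0],0.2],
  [[0,0,6],[0,0,0],0.2],
  [[0,0,8.5],[0,0,0],0.2],
  [[0,0,10.5],[0,0,0],0.2],
  [[0,0,12],[0,0,0],0.2],
  [[0,0,12.2],[0,0,0],0.2],
  [[0,0,12.2],[0,0,0],-0.4],
  [[0,0,12.2],[0,0,0],-0.4],
  [[0,0,12.2],[0,0,0],-0.4],
])

```text
time_s: 5.77
tcp_pos: [0.4937, 0.1223, 0.1239]
tcp_rot: [2.278, 2.161, 0.004]
wrist_force: [-0.1, 0.6, 0.2]
finger_gap: 0.0257
```

```bash
python3 snap.py 5 wrist
```

```text
[0.49365701 0.12246739 0.12393271] [2.27735719 2.16118695 0.00402057] 5.8167 [-0.32783884 -0.65324313 -0.50265688] 0.025939499866159642
```

View pics/wrist5.png

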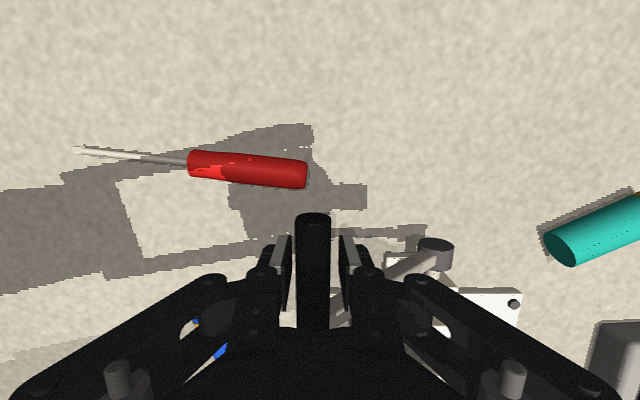

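Call:
drive_tool([
  [[0,0.6,-0.4],[0,0,0],-0.4],
  [[0,1.2,-1.0],[0,0,0],-0.4],
  [[0,1.9,-1.7],[0,0,0],-0.4],
  [[0,2.9,-2.4],[0,0,0],-0.4],
  [[0,4,-3.1],[0,0,0],-0.4],
  [[0,5.2,-3.7],[0,0,0],-0.4],
  [[0,6.5,-4.1],[0,0,0],-0.4],
  [[0,7.7,-4.3],[0,0,0],-0.4],
  [[0,8.9,-4.4],[0,0,0],-0.4],
  [[0,9.9,-4.5],[0,0,0],-0.4],
  [[0,9.9,-4.5],[0,0,0],-1],
  [[0,9.9,-4.5],[0,0,0],-1],
])

```text
time_s: 6.82
tcp_pos: [0.5922, 0.1175, 0.1691]
tcp_rot: [2.277, 2.162, 0.003]
wrist_force: [-2.2, -0.0, 5.3]
finger_gap: 0.0162
```

Call:
drive_tool([
  [[0,0,0],[0,0,0],-1],
  [[0,0,0],[0,0,0],-1],
  [[0,0,0],[0,0,0],-1],
  [[0,0,0],[0,0,0],-1],
])

```text
time_s: 7.15
tcp_pos: [0.5917, 0.1175, 0.1691]
tcp_rot: [2.277, 2.162, 0.004]
wrist_force: [-2.3, -0.0, 5.2]
finger_gap: 0.0162
```

```bash
python3 snap.py 6 scene wrist top
```

```text
[0.59171893 0.11752932 0.16908793] [2.27657066 2.16171906 0.0038399 ] 7.3 [-1.82520423 -0.11316779  4.79713835] 0.01597141859915525
```

View pics/wrist6.png

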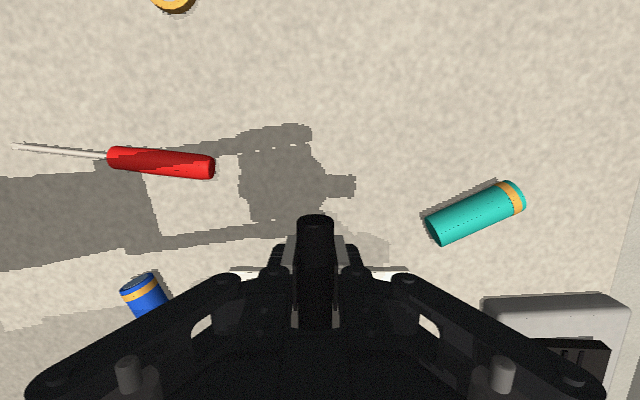

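View pics/scene6c.png

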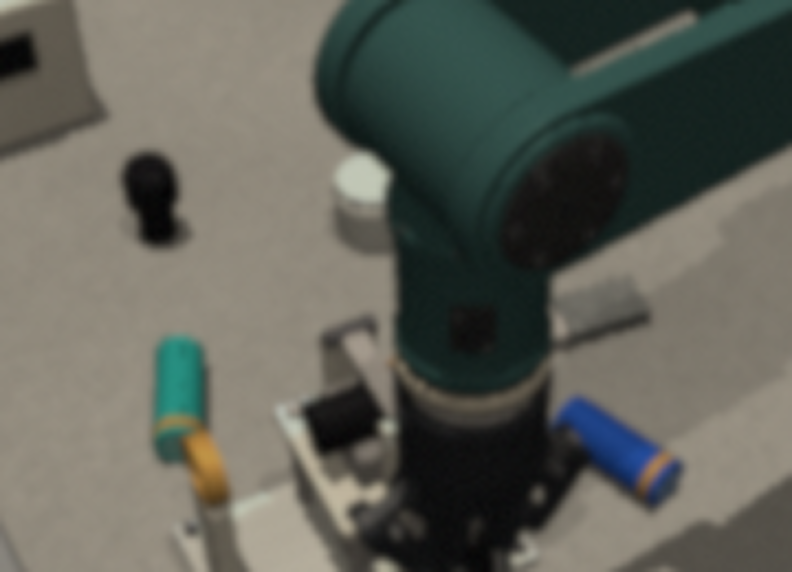

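View pics/top6c.png

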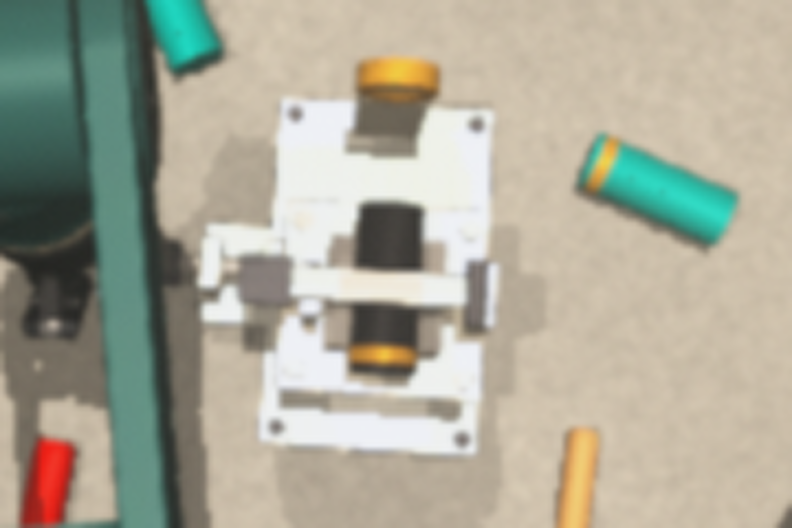

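```bash
python3 - <<'E'
from h import *
np.set_printoptions(precision=4,suppress=True)
w=cam(load("wrist4")); w3=cam(load("wrist3"));t=cam(load("top0"))
print(onz(w,397,210,.05),onz(w3,342,129,.05),onz(t,*T(165,250),.05))
E
python3 -c "
from workcell import sense
print(sense())"
```

```text
[0.591  0.0831 0.05  ] [0.5899 0.0815 0.05  ] [0.5963 0.0815 0.05  ]
{'time_s': 7.3, 'joints': array([ 1.02239747e-01,  2.27214464e-01,  1.35655117e+00, -2.43063383e-04,
        1.55454938e+00,  1.53986644e-01]), 'joint_vel': array([-2.45062811e-03, -5.04519885e-05,  1.79464616e-04, -1.30016161e-04,
       -6.19296487e-04, -1.11532810e-03]), 'tau': array([-1.79078970e-01, -3.72975218e+01, -2.88068891e+01, -2.96224246e-02,
       -4.45162822e-01, -3.34917451e-02]), 'tcp_pos': array([0.59171893, 0.11752932, 0.16908793]), 'tcp_rot': array([2.27657066, 2.16171906, 0.0038399 ]), 'wrist_force': array([-1.82520423, -0.11316779,  4.79713835]), 'torque': array([-0.00889732,  0.168466  , -0.04548129]), 'finger_gap': 0.01597141859915525}
```

```bash
python3 -c "
from workcell import env
print(env.close_job())"
```

```text
the job is handed in; nothing more can be done
None
```

I closed the strap into its catch, turned the cam lever to straight up, and handed the job in at 7.3 s with the gripper still holding the lever. The hand-in reports no verdict, so what follows is from my own last checks.

- **Strap:** I swung it over with the shut fingers. With the fingers about 0.5 mm from the expected closed height, the tab pushed back at about 7 N. In the top picture it lies flat across the tube and in the catch, both before and after the lift.
- **Lever:** I caged the grip bar, moved it along its arc and gripped it. The gap reads 16 mm on the 18 mm bar, so the pads are probably slightly off its centre. Forces and joint speeds were steady.
- **Lever angle:** The tool stood at x = 0.592 m. My estimates of the shaft position disagreed by about 6 mm (0.590 to 0.596 m), and the worst case is roughly 0.05 rad from straight up, against the 0.13 rad allowed.
- **Tube and bench:** The tube looks in place in its cradle in the last pictures. I did not measure its position again after the lift. The bystanders in the last pictures looked unmoved. The wrench and jar were outside the crops I checked, and the arm did not work near them.

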